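Set the large dividing wheel to its start mark

TASK

Two small dividing wheels stand on the craft table. Turn the larger one by its rim until its engraved line faces the pointer on its stand, then let go of it. Do not turn the smaller wheel.

Things in the scene. Friction and masses are not known exactly. Their poses are not given: they have to be found in the camera images.
- large_wheel_axis (a point): Point on the larger wheel's upright axis, level with its rim top (z 66 mm). Wooden dish with a white floor, 150 mm across, flat on a fixed grey stand; turns both ways with light friction (0.05 N m), stays where left, no stop near. Its rim is an upright wall 10 mm thick, outer radius 75 mm, 30 mm high above the inner floor (z 36 mm); it can be pinched from above anywhere but at the pointer. Middle: flat cork pad
- large_wheel_mark (a point): Outer end of the larger wheel's engraved mark, on the outer edge of the rim's top, 75 mm from the axis, z 66 mm. The mark is one black radial line 8 mm wide across the inner floor and the rim's top and down the rim's outside. The hair-thin lines round the rim are only divisions. It turns with the wheel and starts 25 to 80 degrees from the pointer
- large_wheel_pointer (a point): Tip of the larger wheel's fixed pointer: a dark level cone, 28 mm long, 12 mm thick, that points at the axis from outside; tip 79 mm from the axis (4 mm off the rim), z 61 mm; on a 10 mm upright post 107 mm from the axis, 68 mm tall. It stands on the wheel's far side from the robot, up to 43 degrees to either side. All other things nearby are under 55 mm tall
- small_wheel_mark (a point): Outer end of the mark on the smaller wheel, 48 mm from its axis, z 52 mm. That wheel is 96 mm across, otherwise made like the larger, with a pointer of its own on a 54 mm post. It is to be left as it is

How it is judged:
By the outcome, as a careful person would: the job done as asked, in the order asked, and still so for the second after the job is handed in, with the robot touching nothing.
It also fails if it takes over 32 s, if anything falls off the work surface, if the arm or the gripper's body presses on something with over 40 N, if the wrist force passes 120 N, or if a joint passes its speed limit or range.

ROBOT

A 6-joint arm with a two-finger parallel gripper is mounted at the origin on a cart in front of the work surface, level with it; the furniture and walls round the work are solid. World frame = base frame: x ahead of the robot, y to its left, z up, the work surface at z = 0. Lengths are in mm, angles in degrees, forces in N, time in s.
With the tool pointing down it reaches from about 350 to 850 mm from the base axis. Payload 8.1 kg.
Tool frame: the origin (TCP) lies midway between the tips of the shut fingers; the grasp point (between the pads) lies 19 mm behind it; z points along the fingers, y is the line along which they close (so a half turn about z gives the same grasp; the last joint's range is limited). The gripper opens to 85 mm and grips with 20 to 120 N. Pads are 22 mm wide; open, the fingers measure 114 mm over their backs; the gripper's body (76 mm by 85 mm) begins 54 mm behind the grasp point. The pads swing forward as they close: fully open they stand 13 mm farther back than shut.
Start: joints at [68.847, 7.471, 85.268, -0, 87.261, -4.893], TCP at [167.981, 576.01, 195.092] pointing down, gripper open.
Joint ranges: [-169.43, 169.43], [-51.17, 129.36], [1.28, 143.12], [-76.62, 256.62], [0, 156.53], [-152.29, 152.29]. Speed limits (degrees/s): [136.94, 136.94, 159.86, 180, 180, 180].

INTERFACE

Orientations are given as [roll, pitch, yaw] about the fixed x, y, z axes, in that order (R = Rz(yaw) Ry(pitch) Rx(roll)).
In Python, from bench import sense, snapshot, order, finder gives the robot as it stands.
- The arm moves only by the tool send_rows, never from a script. Its argument "steps" is a list of rows, each a list of 2 entries, a list of its own where there are three numbers: the shift along the world's x, y, z in units of 30 mm (1.0 is 30 mm), then the turn, a rotation vector about the world's x, y, z in rad. In form: [[[dx, dy, dz], [wx, wy, wz]], ...]. A call has 1 to 10 rows; each row is the pose to reach, as a shift and turn from the pose commanded when the call began; what a row does not reach only later rows make up. A row lasts 1/8 s, in which the tool goes at most 62.5 mm and 10.7 degrees, less where a joint would pass 70% of its speed; a pose out of reach is approached as far as the arm can. A call with a gripper value outside its range is refused whole. "fingers" is the closure, from 0 (fully open) to 1 (shut), set as the call begins (left out, the last holds). The fingers move at their own pace and stop on an object; "squeeze" is the grip in N (left out, the last holds). Time passes only in rows, so rows that repeat a pose let the fingers close. It gives the time, the measured TCP pose, the force, the opening and the grip force at its end, in the units of the state.
- sense(): the state, without advancing time (a new reading comes with each control period).
- snapshot(name): name is "scene" or "top"; returns a dict with "img" (480x640x3 uint8, red, green, blue), "K" (3x3 intrinsics, pixels), "k1" (the pictures are not rectified: a ray, as slopes to the right and down, at radius r is drawn at 1 + k1 r^2 times it, then the intrinsics apply), "pose" (4x4, takes a point from camera to world coordinates). Camera axes: x right, y up, looking along -z (the intrinsics and any distortion apply to the point x, -y, -z); pixel columns grow to the right and rows downward; lengths in mm; the calibration is good to about 2 mm. A picture is of the moment at which its call begins. There is no depth.
- order.hand_in(): hands the job in; it is judged then, once.
Trained networks look in the newest picture that a camera, given by its name, has taken for a name from the list of things; names that differ only in an ending like _2 or _b are one class to them, and where a whole thing is asked for, a point or a joint stands for the part that bears it (a point fixed in the world has none). Each returns a list of dicts, best first, with "confidence" (0 to 1); they miss things now and then, are a little off and sometimes report something else, mostly with a low value. They report only what shows in the picture. A call takes as long as a camera call.
- finder.find_in(label, camera): "box" ([left, top, width, height] as shares, 0 to 1, of the picture: columns of its width, rows of its height, round what is visible of it).
- finder.trace(label, camera): "mask" (480x640 bool, what is visible of it) and "box" ([left, top, width, height] as shares, 0 to 1, of the picture: columns of its width, rows of its height, round what is visible of it).
- finder.pinpoint(label, camera): "at" ([column, row] as shares, 0 to 1, of the picture: columns of its width, rows of its height: a listed point, or the origin of a listed thing).
The state is a dict: "time": time; "joint_pos": joint angles; "qd": joint speeds; "joint_efforts": joint torques, N m; "tool_pos": TCP position; "tcp_rot": TCP orientation; "ft_force": force on the tool from outside, world axes, zero at the start; "wrist_torque": the same for the moment, N m; "finger_gap": finger opening in mm; "grip_force": force on a finger pad.
Only numpy, scipy, OpenCV 4.12 (cv2) and the standard library are available. Lean on these libraries where they do the work, as an engineer would, in place of code of your own. Each camera call takes 0.05 s, during which the arm holds its last target. There are 200 camera calls.

## Working session

There is one attempt and no reset: what is moved stays moved. The work goes in short steps, Python scripts to look and compute and a tool call to move; the robot and the scene stay as the last step left them, time stands still between calls to the robot, and variables do not carry over. Pictures are saved under pics/ and viewed, at most 10 in all, crops included, and the job is handed in when it is done.

Besides the shell and the picture viewer there is one more tool, called after "Emit:" as name(argument=value, ...), one argument or row to a line, values as JSON. send_rows: Moves the arm, as the interface text tells. Its arguments: {"type":"object","properties":{"steps":{"type":"array"},"fingers":{"type":"number"},"squeeze":{"type":"number"}},"required":["steps"]}

```bash
mkdir -p pics; cat > h.py <<'E'
import numpy as np,cv2
from bench import sense,snapshot,order,finder
def ray(s,px):
    K=s["K"];k=s["k1"]
    d=np.array([(px[0]-K[0,2])/K[0,0],(px[1]-K[1,2])/K[1,1]]);u=d.copy()
    for _ in range(30):u=d/(1+k*(u@u))
    P=s["pose"];return P[:3,3],P[:3,:3]@np.array([u[0],-u[1],-1])
def onz(s,px,z):
    o,d=ray(s,px);return o+d*(z-o[2])/d[2]
def proj(s,p):
    P=s["pose"];c=P[:3,:3].T@(np.asarray(p,float)-P[:3,3]);u=np.array([c[0],-c[1]])/-c[2]
    u=u*(1+s["k1"]*(u@u));K=s["K"];return np.array([K[0,0]*u[0]+K[0,2],K[1,1]*u[1]+K[1,2]])
Z={"large_wheel_axis":66,"large_wheel_mark":66,"large_wheel_pointer":61,"small_wheel_mark":52}
def look(cams=("scene","top"),names=Z):
    S={}
    for c in cams:
        s=S[c]=snapshot(c)
        for n in names:
            for r in finder.pinpoint(n,c)[:2]:
                px=np.array(r["at"])*[640,480]
                print(c,n,round(r["confidence"],2),px.round(1),onz(s,px,Z[n])[:2].round(1))
    return S
E
python3 - <<'E'
from h import *
S=look()
for c in S: cv2.imwrite(f"pics/{c}0.png",S[c]["img"][:,:,::-1]); print(S[c]["pose"][:3,3])
print(sense())
E
```

```text
scene large_wheel_mark 0.57 [441.3 295.5] [ 607.7 -244.6]
scene large_wheel_pointer 0.82 [463.8 318.3] [ 587.  -291.6]
scene small_wheel_mark 0.66 [230.5 201.9] [629.5 179.7]
top large_wheel_axis 0.65 [443.8 289. ] [ 530.8 -243.8]
top large_wheel_axis 0.25 [442.5 246.2] [ 608.1 -241. ]
top large_wheel_mark 0.87 [442.9 249.2] [ 602.6 -241.7]
top large_wheel_pointer 0.64 [473.9 258. ] [ 588.4 -300.2]
top small_wheel_mark 0.67 [212.4 232.9] [622.7 178.1]
[  55.13766402 -297.63180334  808.57112338]
[ 509.78416417   -9.64162512 1090.49664981]
{'time': 0.5, 'joint_pos': array([ 6.88477997e+01,  7.47333547e+00,  8.52689784e+01,  7.80297263e-04,
        8.72613581e+01, -4.89405023e+00]), 'qd': array([-0.0442777 , -0.0256135 , -0.0454451 , -0.04899026, -0.07597237,
        0.02711972]), 'joint_efforts': array([-6.00012590e-04, -5.68706810e+01, -5.00365591e+01, -2.23190177e-04,
        2.68592892e-03,  2.62557541e-05]), 'tool_pos': array([167.95872248, 576.00088788, 195.05828032]), 'tcp_rot': array([-1.79996408e+02, -1.08982876e-03,  1.63741813e+02]), 'ft_force': array([-0.40838161,  0.85329899, -1.23552242]), 'wrist_torque': array([ 0.00181254,  0.02145873, -0.00321889]), 'grip_force': 0.0, 'finger_gap': 85.59084435386895}
```

View pics/top0.png

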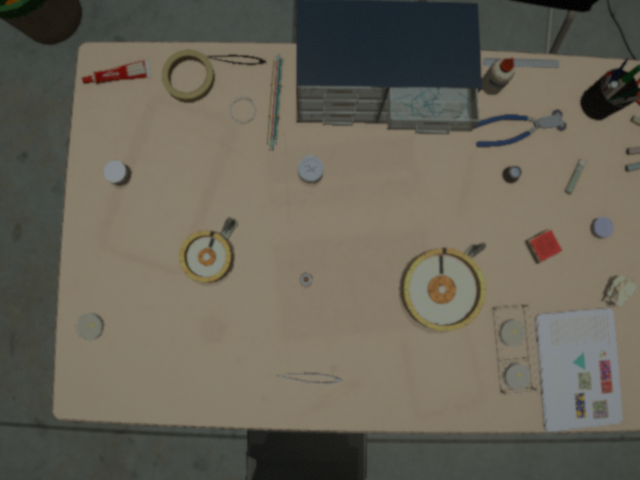

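View pics/scene0.png

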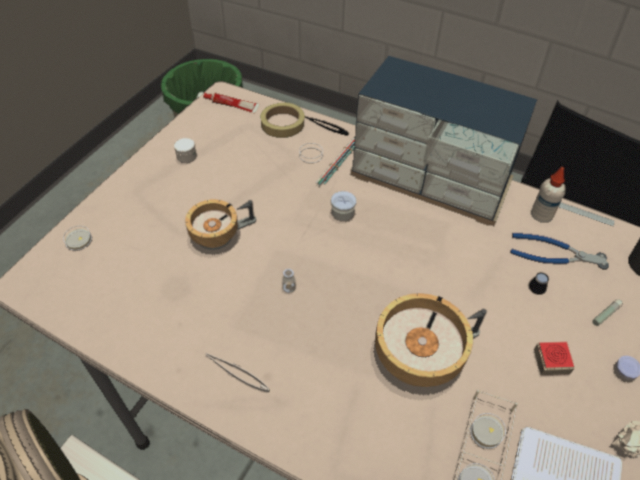

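The top view shows the large wheel centred near (443,289), its mark end near (442,250) and the pointer tip near (470,256). The scene view agrees: mark at (438,300), pointer tip at (472,325). I'll fit these more precisely.

```bash
cat >> h.py <<'E'
from scipy.optimize import minimize
def sil(s,x,y):
    t=np.linspace(0,2*np.pi,90);m=np.zeros((480,640),np.uint8)
    pts=[proj(s,[x+75*np.cos(a),y+75*np.sin(a),z]) for z in(30,66) for a in t]
    cv2.fillConvexPoly(m,cv2.convexHull(np.float32(pts)*16).astype(int),1,shift=4);return m>0
def polar(s,c,z,r,step=.5):
    g=cv2.cvtColor(s["img"],cv2.COLOR_RGB2GRAY)
    a=np.arange(-180,180,step);m=np.array([[proj(s,[c[0]+q*np.cos(np.radians(t)),c[1]+q*np.sin(np.radians(t)),z]) for t in a] for q in r],np.float32)
    return a,cv2.remap(g,m[...,0],m[...,1],cv2.INTER_LINEAR).astype(float)
def axisfit(s,c):
    r=finder.trace("large_wheel_axis",c)
    if not r:return None
    M=r[0]["mask"]
    f=lambda p:-(lambda A:(A&M).sum()/(A|M).sum())(sil(s,*p))
    o=minimize(f,[530,-244],method="Nelder-Mead",options=dict(initial_simplex=[[520,-250],[540,-250],[530,-235]]))
    return o.x,-o.fun,r[0]["confidence"]
def dark(s,c,z,r,lo,hi):
    a,P=polar(s,c,z,r);p=P.mean(0);k=(a>=lo)&(a<=hi);a=a[k];p=p[k];w=np.clip(np.median(p)-15-p,0,None)
    return (a*w).sum()/max(w.sum(),1e-9),p.min(),np.median(p)
E
python3 - <<'E'
from h import *
for c in("top","scene"):
    s=snapshot(c);f=axisfit(s,c);print(c,f)
    C=f[0]
    print("mark floor",dark(s,C,36,np.arange(36,54,2),-35,35),"rim",dark(s,C,66,np.arange(67,74,1),-30,30),
      "pointer",dark(s,C,61,np.arange(85,100,1.5),-75,-20))
    if c=="top":
      v=s["img"][220:350,370:530]
    else: v=s["img"][270:400,350:510]
    cv2.imwrite(f"pics/z{c}.png",cv2.resize(v,None,fx=5,fy=4.6,interpolation=2)[:,:,::-1])
E
```

```text
top (array([ 531.68850839, -245.22761613]), np.float64(0.9387167767056035), 0.85)
mark floor (np.float64(0.6287511032656663), np.float64(56.22222222222222), np.float64(134.88888888888889)) rim (np.float64(1.1800486618004866), np.float64(57.42857142857143), np.float64(113.14285714285714)) pointer (np.float64(-37.534186383389674), np.float64(50.3), np.float64(124.5))
scene (array([ 531.97030626, -245.96407289]), np.float64(0.9302595893064703), 0.63)
mark floor (np.float64(2.218477547576638), np.float64(37.22222222222222), np.float64(194.77777777777777)) rim (np.float64(1.9545889101338432), np.float64(56.57142857142857), np.float64(168.14285714285714)) pointer (np.float64(-46.51077256501785), np.float64(74.0), np.float64(179.5))
```

View pics/ztop.png

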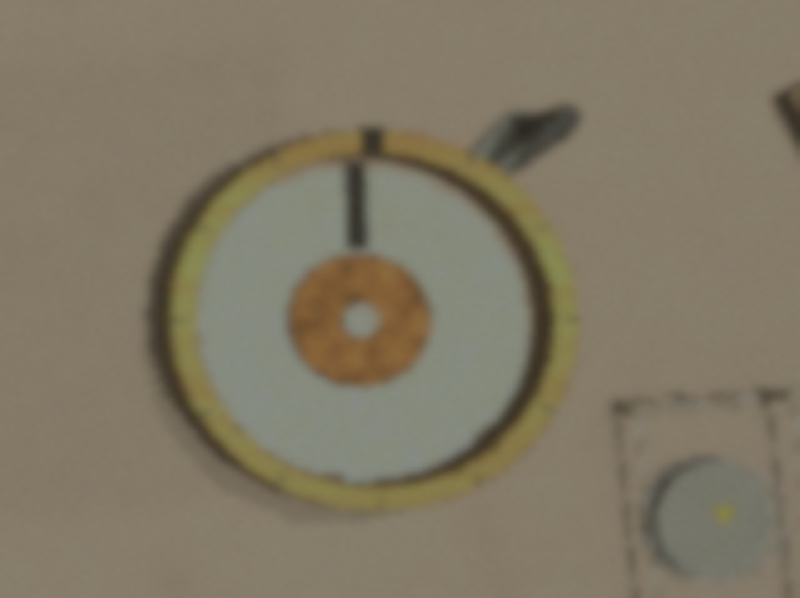

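View pics/zscene.png

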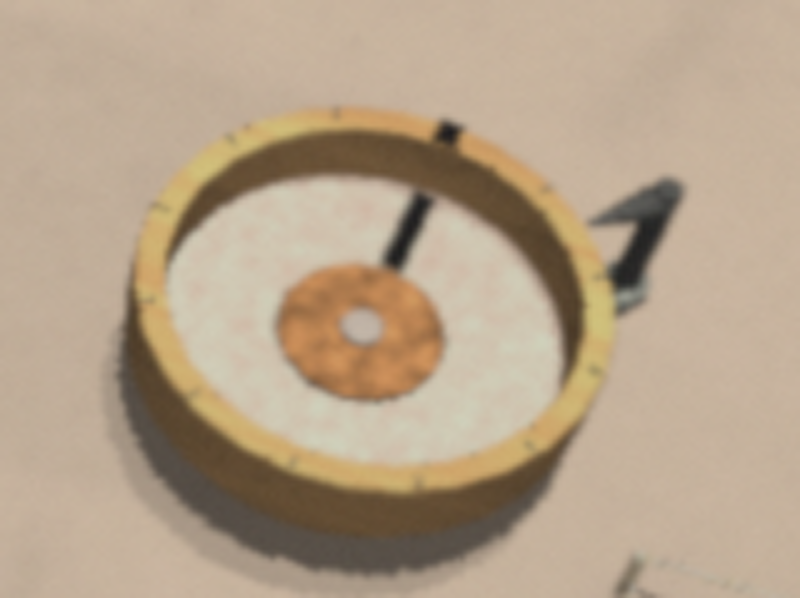

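The crops show the scene pointer tip at zoom (592,223), which is about pixel (468.4,318.5), with its butt near (484,310). In the top view the tip is near (467,253). The mark is clear in both.

```bash
python3 - <<'E'
from h import *
for c,C,pts in(("scene",(532,-246),[(468.4,318.5),(483.6,310.4)]),("top",(531.7,-245.2),[(466.5,253.6),(484,244)])):
    s=snapshot(c)
    for p in pts:
        q=onz(s,p,61)[:2]-C;print(c,q.round(1),np.hypot(*q).round(1),np.degrees(np.arctan2(q[1],q[0])).round(1))
    v=s["img"].copy()
    for a in (-36,-40,-44,-48):
        print(a,[proj(s,[C[0]+r*np.cos(np.radians(a)),C[1]+r*np.sin(np.radians(a)),61]).round(1) for r in(79,107)])
    S=4.;x0,y0=(400,270)if c=="scene" else(420,225)
    v=cv2.resize(v[y0:y0+75,x0:x0+100],None,fx=8,fy=8,interpolation=2)
    for a,col in((-40,(255,0,0)),(-44,(0,0,255)),(-48,(0,255,0))):
        P=[((proj(s,[C[0]+r*np.cos(np.radians(a)),C[1]+r*np.sin(np.radians(a)),61])-[x0,y0]+.5)*8).astype(int) for r in(79,107)]
        cv2.line(v,tuple(map(int,P[0])),tuple(map(int,P[1])),col,1)
    cv2.imwrite(f"pics/p{c}.png",v[:300,:,::-1] if c=="top" else v[200:500,:,::-1])
a=cv2.imread("pics/ptop.png");b=cv2.imread("pics/pscene.png");cv2.imwrite("pics/p.png",np.vstack([a,b]))
E
```

```text
scene [ 58.1 -52.3] 78.1 -42.0
scene [ 84.5 -69.6] 109.5 -39.5
-36 [array([466.1, 314.3]), array([480.1, 307.8])]
-40 [array([468., 317.]), array([482.7, 311.4])]
-44 [array([469.7, 319.7]), array([485. , 315.1])]
-48 [array([471.2, 322.6]), array([487.1, 318.9])]
top [ 64.4 -41.2] 76.5 -32.6
top [ 82.8 -73.8] 110.9 -41.7
-36 [array([469.3, 254. ]), array([478.2, 241.8])]
-40 [array([471.7, 255.9]), array([481.3, 244.4])]
-44 [array([473.9, 258. ]), array([484.3, 247.2])]
-48 [array([475.9, 260.2]), array([487.1, 250.2])]
```

View pics/p.png

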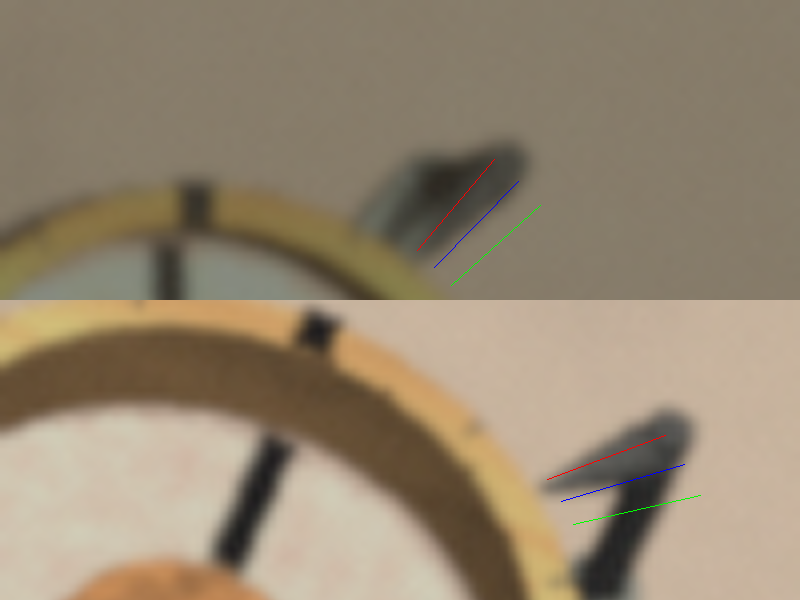

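Emit:
send_rows(
  steps=[
    [[1.1,-1.6,0],[0,0,-0.09]],
    [[2.3,-3.1,0],[0,0,-0.18]],
    [[3.4,-4.7,0],[0,0,-0.27]],
    [[4.5,-6.3,0],[0,0,-0.36]],
    [[5.7,-7.8,0],[0,0,-0.45]],
    [[6.8,-9.4,0],[0,0,-0.54]],
    [[7.9,-11.0,0],[0,0,-0.63]],
    [[9.0,-12.5,0],[0,0,-0.72]],
    [[9.2,-14.3,0],[0,0,-0.8]],
    [[9.3,-16.1,0],[0,0,-0.88]],
  ],
  fingers=0.45,
  squeeze=40,
)

```text
time: 2.05
tool_pos: [447.2, 91.2, 195.1]
tcp_rot: [180.0, 0.0, 113.2]
ft_force: [0.4, 0.1, -0.8]
finger_gap: 46.8
grip_force: 0.0
```

Emit:
send_rows(
  steps=[
    [[0.1,-1.8,0],[0,0,-0.057]],
    [[0.2,-3.6,0],[0,0,-0.057]],
    [[0.3,-5.4,0],[0,0,-0.057]],
    [[0.4,-7.2,0],[0,0,-0.057]],
    [[0.5,-9,0],[0,0,-0.057]],
    [[0.6,-10.8,-0.5],[0,0,-0.057]],
    [[0.633,-12.1,-1],[0,0,-0.057]],
    [[0.633,-12.1,-1],[0,0,-0.057]],
    [[0.633,-12.1,-1],[0,0,-0.057]],
  ],
)

```text
time: 3.18
tool_pos: [465.9, -269.7, 165.2]
tcp_rot: [180.0, -0.0, 110.0]
ft_force: [-0.7, -0.4, 0.6]
finger_gap: 46.8
grip_force: 0.0
```

Emit:
send_rows(
  steps=[
    [[0,0,-1.3],[0,0,0]],
    [[0,0,-2.5],[0,0,0]],
    [[0,0,-3.2],[0,0,0]],
    [[0,0,-3.7],[0,0,0]],
    [[0,0,-4.1],[0,0,0]],
    [[0,0,-4.1],[0,0,0]],
    [[0,0,-4.1],[0,0,0]],
  ],
)

```text
time: 4.05
tool_pos: [466.6, -270.4, 43.1]
tcp_rot: [180.0, 0.1, 110.1]
ft_force: [0.2, -0.4, -0.7]
finger_gap: 46.7
grip_force: 0.0
```

Emit:
send_rows(
  steps=[
    [[0,0,0],[0,0,0]],
    [[0,0,0],[0,0,0]],
    [[0,0,0],[0,0,0]],
    [[0,0,0],[0,0,0]],
    [[0,0,0],[0,0,0]],
    [[0,0,0],[0,0,0]],
  ],
  fingers=1.0,
  squeeze=40,
)

```text
time: 4.8
tool_pos: [465.9, -270.0, 42.1]
tcp_rot: [-180.0, -0.0, 110.1]
ft_force: [-0.2, 0.5, -0.0]
finger_gap: 0.1
grip_force: 0.0
```

```bash
python3 - <<'E'
from h import *
s=snapshot("scene");cv2.imwrite("pics/g.png",cv2.resize(s["img"][220:445,330:630],None,fx=2.66,fy=2.66,interpolation=2)[:,:,::-1])
print(sense()["tool_pos"],sense()["finger_gap"],sense()["ft_force"],sense()["grip_force"])
E
```

```text
[ 465.95698454 -269.98211333   42.0692097 ] -0.029996399963584587 [-0.43566553  0.30195789  0.33814725] 0.0
```

View pics/g.png

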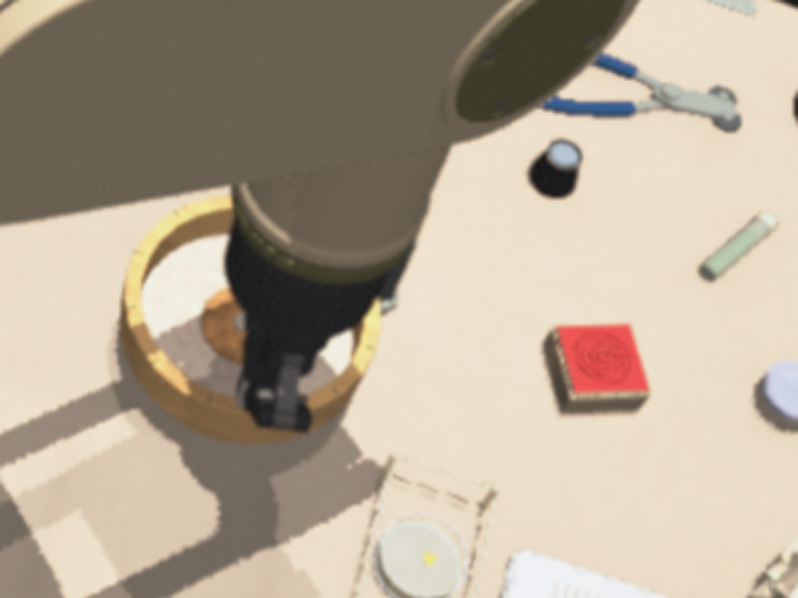

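The gripper seems to straddle the rim near zoom (280,410), yet the gap reads 0 with no grip force, which contradicts that. I'll project the tool points into the picture to see which is right.

```bash
python3 - <<'E'
from h import *
out=[]
for c,x0,y0 in(("scene",380,320),("top",395,260)):
    s=snapshot(c);v=cv2.resize(s["img"][y0:y0+75,x0:x0+100],None,fx=4,fy=4,interpolation=2)
    v=cv2.resize(v,(400,300))
    def pt(p,col):
        q=(proj(s,p)-[x0,y0]+.5)*4;cv2.circle(v,tuple(int(t) for t in q),3,col,-1)
    u=np.array([np.cos(np.radians(200)),np.sin(np.radians(200)),0]);C=np.array([532,-246,0])
    for z,col in((66,(255,0,0)),(42,(0,255,0))):
        for r in(65,75,):pt(C+u*r+[0,0,z],col)
    pt([466,-270,61],(0,0,255));
    out.append(v); t=np.clip(v.astype(float)*2.2,0,255).astype(np.uint8);out.append(t)
cv2.imwrite("pics/q.png",np.vstack([np.hstack(out[:2]),np.hstack(out[2:])])[:,:,::-1])
E
```

```text
(no output)
```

View pics/q.png

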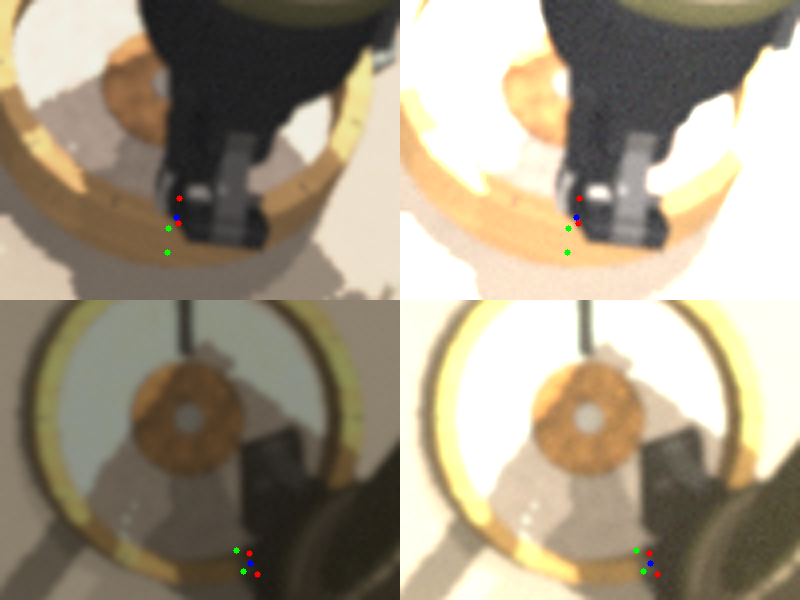

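In the pictures the tool sits over the rim at the expected spot, so the zero gap reading is unexplained. A 10° arc is a safe test, because the top camera can see whether the mark follows.

Emit:
send_rows(
  steps=[
    [[-0.03,0.1,0],[0,0,-0.04]],
    [[-0.06,0.2,0],[0,0,-0.09]],
    [[-0.08,0.3,0],[0,0,-0.13]],
    [[-0.1,0.39,0],[0,0,-0.175]],
    [[-0.1,0.39,0],[0,0,-0.175]],
    [[-0.1,0.39,0],[0,0,-0.175]],
  ],
)

```text
time: 5.7
tool_pos: [463.0, -258.4, 42.1]
tcp_rot: [180.0, 0.0, 100.1]
ft_force: [-0.5, -0.1, -0.8]
finger_gap: -0.0
grip_force: 0.0
```

```bash
python3 - <<'E'
from h import *
s=snapshot("top");C=(531.7,-245.2)
print("mark floor",dark(s,C,36,np.arange(36,54,2),-35,35))
look(("top","scene"),["large_wheel_mark"]);q=sense();print(q["finger_gap"],q["grip_force"],q["ft_force"],q["wrist_torque"])
E
```

```text
mark floor (np.float64(0.5924555452770068), np.float64(58.77777777777778), np.float64(141.88888888888889))
top large_wheel_mark 0.69 [442.8 249. ] [ 602.9 -241.6]
-0.2802558004482964 0.0 [-0.4060077   0.38086923  0.70050962] [0.01566996 0.00671854 0.00263799]
```

The mark did not follow, so the fingers are shut on nothing. I'll lift clear and compare the real tool tip with its projected position.

Emit:
send_rows(
  steps=[
    [[0,0,1],[0,0,0]],
    [[0,0,2],[0,0,0]],
    [[0,0,2.5],[0,0,0]],
    [[0,0,2.5],[0,0,0]],
    [[0,0,2.5],[0,0,0]],
  ],
)

```text
time: 6.58
tool_pos: [462.3, -257.8, 115.7]
tcp_rot: [-179.9, -0.1, 100.0]
ft_force: [-0.1, 0.3, -1.1]
finger_gap: 0.2
grip_force: 0.0
```

```bash
python3 - <<'E'
from h import *
from scipy.spatial.transform import Rotation as R
q=sense();print(q["tool_pos"],q["finger_gap"],q["tcp_rot"])
M=R.from_euler("xyz",q["tcp_rot"],degrees=True).as_matrix();T=q["tool_pos"];out=[]
for c,x0,y0 in(("scene",350,220),("top",370,220)):
    s=snapshot(c);v=np.clip(cv2.resize(s["img"][y0:y0+150,x0:x0+100],None,fx=4,fy=4,interpolation=2)*1.5,0,255).astype(np.uint8)
    P=lambda p:tuple(int(t) for t in (proj(s,p)-[x0,y0]+.5)*4)
    for z,col in((0,(255,0,0)),(-19,(0,255,0)),(-73,(0,0,255))):
        a=np.array([0,0,z]);cv2.line(v,P(T+M@(a+[0,-20,0])),P(T+M@(a+[0,20,0])),col,1);cv2.line(v,P(T+M@(a+[-11,0,0])),P(T+M@(a+[11,0,0])),col,1)
    out.append(v)
cv2.imwrite("pics/r.png",np.hstack(out)[:,:,::-1])
E
```

```text
[ 462.27429056 -257.83762916  115.68540652] 0.16413374080415832 [-1.79923438e+02 -7.64245024e-02  1.00026248e+02]
```

View pics/r.png

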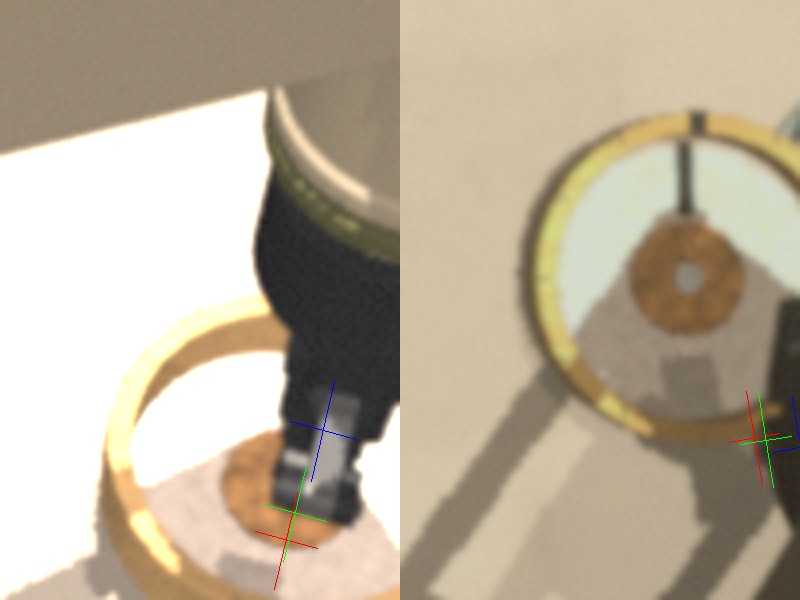

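The visible fingertips are about 10 to 15 mm from where they should project, and may sit higher. I'll open the fingers part-way to see their closing line and measure this offset properly.

Emit:
send_rows(
  steps=[
    [[0,0,0],[0,0,0]],
    [[0,0,0],[0,0,0]],
    [[0,0,0],[0,0,0]],
    [[0,0,0],[0,0,0]],
  ],
  fingers=0.45,
)

```text
time: 7.18
tool_pos: [463.0, -258.3, 117.1]
tcp_rot: [180.0, 0.0, 100.0]
ft_force: [-0.1, -0.4, 0.1]
finger_gap: 47.1
grip_force: 0.0
```

```bash
python3 - <<'E'
from h import *
from scipy.spatial.transform import Rotation as R
q=sense();print(q["tool_pos"],q["finger_gap"],q["tcp_rot"],q["joint_pos"])
M=R.from_euler("xyz",q["tcp_rot"],degrees=True).as_matrix();T=q["tool_pos"]
s=snapshot("scene");x0,y0=385,300
v=np.clip(cv2.resize(s["img"][y0:y0+75,x0:x0+100],None,fx=8,fy=8,interpolation=2).astype(float)*2,0,255).astype(np.uint8)
P=lambda p:tuple(int(t) for t in (proj(s,p)-[x0,y0]+.5)*8)
for z,col in((-6,(255,0,0)),(-19,(0,255,0)),(-73,(0,120,255))):
  for y in(-23,0,23): cv2.circle(v,P(T+M@[0,y,z]),4,col,-1)
cv2.imwrite("pics/o.png",v[:,:,::-1])
for c in("top","scene"):
  S=snapshot(c);print(c,onz(S,(307,432),0))
E
```

```text
[ 462.98438837 -258.31802959  117.11283119] 47.05531973995838 [1.79999341e+02 2.61027214e-03 1.00026044e+02] [-3.46997136e+01 -4.42148464e-01  1.01767388e+02 -1.41850983e-03
  7.86724555e+01 -4.47254787e+01]
top [257.63365358  -4.64040431   0.        ]
scene [ 328.02933727 -149.85158364    0.        ]
```

View pics/o.png

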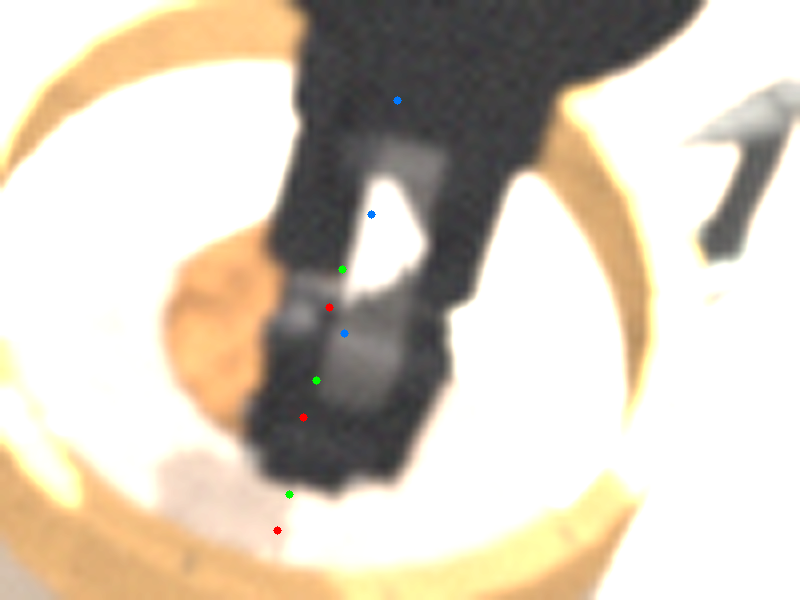

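The fingers appear high or displaced, with the near tip at zoom (330,480) against an expected (281,510). A slow touch with shut fingers on the rim top, known to be at z 66, will settle the height.

Emit:
send_rows(
  steps=[
    [[0,0,-1],[0,0,0]],
    [[0,0,-2],[0,0,0]],
    [[0,0,-2.3],[0,0,0]],
    [[0,0,-2.5],[0,0,0]],
    [[0,0,-2.5],[0,0,0]],
  ],
  fingers=1.0,
)

```text
time: 7.95
tool_pos: [463.4, -258.6, 42.7]
tcp_rot: [180.0, 0.0, 100.0]
ft_force: [-0.9, -0.7, 1.0]
finger_gap: 0.0
grip_force: 0.0
```

Emit:
send_rows(
  steps=[
    [[0,0,-0.07],[0,0,0]],
    [[0,0,-0.14],[0,0,0]],
    [[0,0,-0.14],[0,0,0]],
  ],
)

```text
time: 8.32
tool_pos: [463.0, -258.3, 38.0]
tcp_rot: [180.0, 0.0, 100.0]
ft_force: [0.1, 0.1, 0.3]
finger_gap: -0.2
grip_force: 0.0
```

Emit:
send_rows(
  steps=[
    [[0,0,-0.07],[0,0,0]],
    [[0,0,-0.14],[0,0,0]],
    [[0,0,-0.14],[0,0,0]],
  ],
)

```text
time: 8.7
tool_pos: [462.8, -258.1, 33.4]
tcp_rot: [-180.0, -0.0, 100.0]
ft_force: [0.2, 0.7, -0.3]
finger_gap: 0.1
grip_force: 0.0
```

Emit:
send_rows(
  steps=[
    [[0,0,-0.07],[0,0,0]],
    [[0,0,-0.14],[0,0,0]],
  ],
)

```text
time: 8.95
tool_pos: [463.4, -258.7, 30.2]
tcp_rot: [180.0, 0.1, 100.0]
ft_force: [-6.0, -0.5, 15.7]
finger_gap: 0.0
grip_force: 7.7
```

Emit:
send_rows(
  steps=[
    [[0,0,-0.07],[0,0,0]],
    [[0,0,-0.14],[0,0,0]],
  ],
)

```text
time: 9.2
tool_pos: [464.5, -261.4, 29.9]
tcp_rot: [179.9, 0.3, 100.0]
ft_force: [-14.5, -1.8, 39.3]
finger_gap: -0.1
grip_force: 19.3
```

```bash
python3 - <<'E'
from h import *
q=sense();print(q["tool_pos"],q["ft_force"])
for c in("scene","top"):
    s=snapshot(c);cv2.imwrite(f"pics/low{c}.png",s["img"][:,:,::-1])
    b=cv2.imread(f"pics/{c}0.png")[:,:,::-1]
    d=np.abs(s["img"].astype(int)-b).sum(2);dk=(s["img"].max(2)<(75 if c=="scene" else 45))&(d>40)
    x0,y0=(400,325) if c=="scene" else (425,275)
    print(c,x0,y0)
    for r in range(y0,y0+60,2):print(r,"".join("#" if k else "." for k in dk[r,x0:x0+70]))
E
```

```text
[ 464.54900075 -261.40123591   29.9219464 ] [-14.50238636  -1.81797426  39.25090774]
scene 400 325
325 .......#####################.#.#########################......##......
327 .......#########################################################......
329 .......#########################################################......
331 ........#######################################################.......
333 .........#####################################################........
335 .........#####################################################........
337 ...........#################################################..........
339 .............##############################################...........
341 ..............###########################################.............
343 ..............#########################################...............
345 .............#######################################..................
347 .............###################################......................
349 ..............#############################...........................
351 .............#########
[... 2810 characters left out ...]
################.........
317 ............................#########.......################..........
319 .............................#######......#################...........
321 ...........................########......################.............
323 ..........................########......###############...............
325 .........................#########.....##############.................
327 .........................########.....##############..................
329 ........................#########.....############....................
331 .........................########....###########......................
333 ..........................#######.....#######.........................
```

The shut fingers met the rim top (z 66) at a reading of about 31. The real fingertips are therefore about 35 mm higher than reported, and the pictures put them about 8 mm toward −y. I'll back off, open, and grip about 35 mm deeper.

Emit:
send_rows(
  steps=[
    [[0,0,0.6],[0,0,0]],
    [[0,0,1.5],[0,0,0.06]],
    [[0,0,1.7],[0,0,0.117]],
    [[0,0,1.7],[0,0,0.117]],
  ],
  fingers=0.45,
  squeeze=30,
)

```text
time: 9.8
tool_pos: [463.5, -258.5, 77.1]
tcp_rot: [179.9, 0.1, 106.7]
ft_force: [-0.6, -0.0, -0.4]
finger_gap: 46.8
grip_force: 0.0
```

Emit:
send_rows(
  steps=[
    [[0,0,-0.7],[0,0,0]],
    [[0,0,-1.1],[0,0,0]],
    [[0,0,-1.3],[0,0,0]],
    [[0,0,-1.4],[0,0,0]],
    [[0,0,-1.4],[0,0,0]],
  ],
)

```text
time: 10.42
tool_pos: [463.1, -258.3, 34.4]
tcp_rot: [180.0, 0.0, 106.7]
ft_force: [0.4, 0.7, 0.7]
finger_gap: 47.0
grip_force: 0.0
```

Emit:
send_rows(
  steps=[
    [[0,0,-0.15],[0,0,0]],
    [[0,0,-0.3],[0,0,0]],
    [[0,0,-0.4],[0,0,0]],
    [[0,0,-0.4],[0,0,0]],
  ],
)

```text
time: 10.92
tool_pos: [462.7, -258.1, 21.9]
tcp_rot: [-180.0, -0.0, 106.7]
ft_force: [0.0, 0.2, -0.3]
finger_gap: 46.9
grip_force: 0.0
```

Emit:
send_rows(
  steps=[
    [[0,0,-0.15],[0,0,0]],
    [[0,0,-0.3],[0,0,0]],
    [[0,0,-0.4],[0,0,0]],
    [[0,0,-0.4],[0,0,0]],
  ],
)

```text
time: 11.42
tool_pos: [462.7, -258.1, 9.9]
tcp_rot: [-180.0, -0.0, 106.7]
ft_force: [-0.1, -0.6, 0.5]
finger_gap: 46.6
grip_force: 0.0
```

Emit:
send_rows(
  steps=[
    [[0,0,0],[0,0,0]],
    [[0,0,0],[0,0,0]],
    [[0,0,0],[0,0,0]],
    [[0,0,0],[0,0,0]],
  ],
  fingers=1.0,
)

```text
time: 11.92
tool_pos: [465.1, -259.5, 10.9]
tcp_rot: [179.8, 0.2, 106.7]
ft_force: [9.0, -4.5, -8.0]
finger_gap: 13.1
grip_force: 27.4
```

Gripped: gap 13 mm, 27 N. I'll relax the side load, then turn half way and check.

Emit:
send_rows(
  steps=[
    [[0.1,-0.06,0],[0,0,0]],
    [[0.06,0.15,0],[0,0,-0.092]],
    [[0.03,0.36,0],[0,0,-0.183]],
    [[0.03,0.57,0],[0,0,-0.275]],
    [[0.03,0.78,0],[0,0,-0.367]],
    [[0.03,0.78,0],[0,0,-0.367]],
    [[0.03,0.78,0],[0,0,-0.367]],
  ],
)

```text
time: 12.8
tool_pos: [464.3, -236.6, 10.8]
tcp_rot: [179.9, 0.2, 85.6]
ft_force: [-0.9, -7.8, -2.8]
finger_gap: 11.8
grip_force: 32.0
```

```bash
python3 - <<'E'
from h import *
s=snapshot("top");C=(531.7,-245.2)
print("top floor",dark(s,C,36,np.arange(36,54,2),-60,30),"rim",dark(s,C,66,np.arange(67,74,1),-50,15))
s=snapshot("scene");print("scene floor",dark(s,(532,-246),36,np.arange(36,50,2),-70,30))
q=sense();print(q["tool_pos"],q["finger_gap"],q["grip_force"],q["ft_force"],q["wrist_torque"])
look(("top","scene"),["large_wheel_mark"])
E
```

```text
top floor (np.float64(-14.46676766689473), np.float64(55.888888888888886), np.float64(141.0)) rim (np.float64(-13.973753280839894), np.float64(59.285714285714285), np.float64(118.28571428571429))
scene floor (np.float64(-18.983001254005856), np.float64(44.857142857142854), np.float64(103.71428571428571))
[ 464.30256314 -236.63664831   10.7692691 ] 11.907607129255467 31.82483565324219 [ 0.64052398 -6.9200127  -2.42813941] [-1.15905804 -0.28055318 -0.50941894]
top large_wheel_mark 0.82 [454.2 250.1] [ 601.5 -262.5]
scene large_wheel_mark 0.83 [451.6 302. ] [ 603.6 -263.9]
```

The wheel follows, with the mark now near −14°. The reported lateral position turns out to be right. The target is the pointer at about −40.5°, so I'll continue 26.5° further.

Emit:
send_rows(
  steps=[
    [[0.05,0.13,0],[0,0,-0.1]],
    [[0.1,0.3,0],[0,0,-0.19]],
    [[0.17,0.47,0],[0,0,-0.28]],
    [[0.23,0.64,0],[0,0,-0.36]],
    [[0.32,0.79,0],[0,0,-0.44]],
    [[0.41,0.94,0],[0,0,-0.52]],
    [[0.41,0.94,0],[0,0,-0.52]],
    [[0.41,0.94,0],[0,0,-0.52]],
  ],
)

```text
time: 14.1
tool_pos: [475.4, -207.1, 10.6]
tcp_rot: [-179.9, 0.1, 55.9]
ft_force: [-8.1, -0.3, 5.4]
finger_gap: 10.7
grip_force: 29.9
```

```bash
cat > m.py <<'E'
from h import *
s=snapshot("top");C=(531.7,-245.2)
print("top floor",dark(s,C,36,np.arange(36,54,2),-65,-10),"rim",dark(s,C,66,np.arange(67,74,1),-65,-15))
t=snapshot("scene");print("scene floor",dark(t,(532,-246),36,np.arange(36,50,2),-65,-10),"rim",dark(t,(532,-246),66,np.arange(67,74,1),-65,-15))
q=sense();print(q["time"],q["tool_pos"],q["finger_gap"],q["grip_force"],q["ft_force"],q["wrist_torque"])
look(("top","scene"),["large_wheel_mark","large_wheel_pointer"])
E
python3 m.py
```

```text
top floor (np.float64(-39.69549418604652), np.float64(64.88888888888889), np.float64(88.88888888888889)) rim (np.float64(-40.43700114025085), np.float64(55.285714285714285), np.float64(118.42857142857143))
scene floor (np.float64(-40.549433763497504), np.float64(53.0), np.float64(234.0)) rim (np.float64(-40.59706606703074), np.float64(73.28571428571429), np.float64(210.57142857142858))
14.2 [ 475.34294948 -207.14376556   10.6492507 ] 10.800432863909371 29.705962470034137 [-6.85440455 -0.11470456  5.19367739] [-0.21931616  0.77880952 -0.38608955]
top large_wheel_mark 0.91 [470.5 257.5] [ 588.8 -292.5]
top large_wheel_pointer 0.94 [475.4 257.5] [ 589.4 -302.9]
scene large_wheel_mark 0.88 [468.  317.5] [ 587.9 -297.1]
scene large_wheel_pointer 0.55 [465.2 316.5] [ 591.2 -292.5]
```

The mark measures about −40.5° in both cameras. I'll release, lift, and check against the pointer with a clear view.

Emit:
send_rows(
  steps=[
    [[0,0,0],[0,0,0]],
    [[0,0,0],[0,0,0]],
    [[0,0,0],[0,0,0]],
    [[0,0,0],[0,0,0]],
  ],
  fingers=0.45,
)

```text
time: 15.0
tool_pos: [476.2, -206.6, 10.3]
tcp_rot: [-180.0, -0.0, 55.9]
ft_force: [-0.1, 0.4, -0.0]
finger_gap: 47.1
grip_force: 0.0
```

Emit:
send_rows(
  steps=[
    [[0,0,0.8],[0,0,0]],
    [[0,0,2],[0,0,0]],
    [[0,0,3.3],[0,0,0]],
    [[-1,1,4],[0,0,0]],
    [[-1.5,2.5,4.5],[0,0,0]],
    [[-2,4.3,5],[0,0,0]],
    [[-2,6,5],[0,0,0]],
    [[-2,8,5],[0,0,0]],
    [[-2,8,5],[0,0,0]],
  ],
)

```text
time: 16.12
tool_pos: [415.9, 37.2, 160.5]
tcp_rot: [-180.0, -0.1, 56.3]
ft_force: [-0.6, -1.1, -0.6]
finger_gap: 47.1
grip_force: 0.0
```

```bash
cat >> m.py <<'E'
o=[]
for u,x,y in((s,425,235),(t,425,285)):
    o.append(np.clip(cv2.resize(u["img"][y:y+60,x:x+66],None,fx=6,fy=6,interpolation=2)*(1.6 if u is s else 1.),0,255).astype(np.uint8))
cv2.imwrite("pics/final.png",np.hstack(o)[:,:,::-1])
E
python3 m.py
```

```text
top floor (np.float64(-40.843136225186434), np.float64(58.333333333333336), np.float64(138.55555555555554)) rim (np.float64(-40.15316573556796), np.float64(55.714285714285715), np.float64(116.71428571428571))
scene floor (np.float64(-40.420946681175195), np.float64(46.0), np.float64(215.28571428571428)) rim (np.float64(-40.32991131089782), np.float64(64.28571428571429), np.float64(187.42857142857142))
16.225 [416.1228646   33.79413774 160.32756388] 46.88634987701166 0.0 [ 0.15821014 -0.32735853 -0.22501577] [-0.04283961 -0.02627609 -0.02275543]
top large_wheel_mark 0.66 [471.1 258.4] [ 587.2 -293.6]
top large_wheel_pointer 0.79 [472.4 257. ] [ 590.2 -297.3]
scene large_wheel_mark 0.73 [472.7 315.9] [ 594.4 -302.9]
scene large_wheel_pointer 0.72 [464.4 319.3] [ 585.6 -293. ]
```

View pics/final.png

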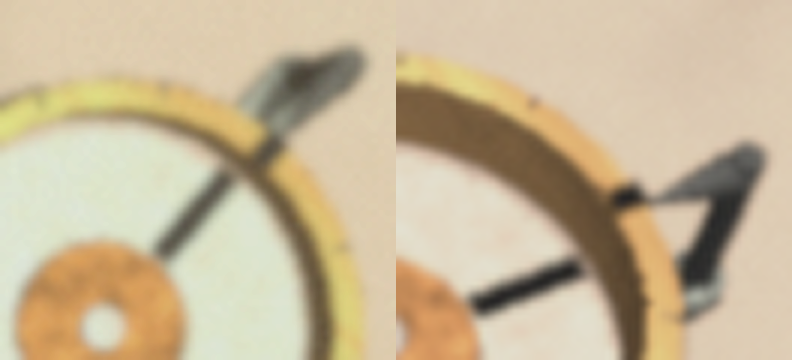

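The final picture shows the mark's outer end at (641,192) right in front of the pointer tip at (652,201). The 5 mm height difference accounts for the small drop. The top view also shows the mark running straight into the pointer, and the robot is clear of everything.

```bash
python3 -c "
from bench import order;print(order.hand_in())"
```

```text
the job is handed in; nothing more can be done
None
```

The larger wheel's engraved line now faces its pointer (both near −40.5° in the camera views), the wheel is released, the smaller wheel was never touched, and I handed the job in at about 16 s; one mid-job test touch with the shut fingertips pressed the larger wheel's rim at about 42 N, against a 40 N limit set for the arm and gripper body.

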